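# Load the filter tray, slide it into the drying box and start it

### The arm

A 6-joint arm with a two-finger parallel gripper is mounted at the origin on the work surface. World frame = base frame: x ahead of the robot, y to its left, z up, the work surface at z = 0. Lengths are in mm, angles in rad, forces in N, time in s.
With the tool pointing down it reaches from about 350 to 775 mm from the base axis. Payload 7.3 kg.
Tool frame: the origin (TCP) lies on the centre line of the jaws, within the pads' length; the fingertips stand 14 mm ahead of it and the grasp point (between the pads) lies 5 mm behind it; z points along the fingers, y is the line along which they close (so a half turn about z gives the same grasp; the last joint's range is limited). The gripper opens to 92 mm and grips with 3 to 60 N. Pads are 19 mm wide; open, the fingers measure 130 mm over their backs; the gripper's body (75 mm by 190 mm) begins 47 mm behind the grasp point.
Start: joints at [1.15, 0.342, 1.524, -0, 1.275, -0.146], TCP at [142.445, 505.325, 240.741] pointing down, gripper open.
Joint ranges: [-2.53, 2.53], [-0.77, 2.02], [0.04, 2.7], [-1, 4.14], [0.28, 2.66], [-3.11, 3.11]. Speed limits (rad/s): [2.57, 2.57, 3.14, 3.14, 3.14, 3.14].

### API

Orientations are given as [roll, pitch, yaw] about the fixed x, y, z axes, in that order (R = Rz(yaw) Ry(pitch) Rx(roll)).
In Python, from plant import get_obs, capture, bot, spot_in, trace, pinpoint gives the robot as it stands.
- The arm moves only by the tool play_rows, never from a script. Its argument "rows" is a list of rows, each a list of 2 entries, a list of its own where there are three numbers: the shift along the world's x, y, z in units of 3 cm (1.0 is 3 cm), then the turn, a rotation vector about the world's x, y, z in units of 8 degrees (1.0 is 8 degrees). A call has 1 to 12 rows; each row shifts and turns the commanded pose from where the row before left it; what a row does not reach is not made up. A row lasts 1/8 s, in which the tool goes at most 62.5 mm and 10.7 degrees, less where a joint would pass 70% of its speed; a pose out of reach is approached as far as the arm can. A call with a number of a shift or a turn outside -1 to 1 is refused whole. A call with a gripper value outside its range is refused whole. "hand" is the opening, from -1 (shut) to 1 (fully open), set as the call begins (left out, the last holds). The fingers move at their own pace and stop on an object; the grip force is fixed at half the most. Time passes only in rows, so rows that do not move let the fingers close. It gives the time, the measured TCP pose, the force, the opening and the grip force at its end, in the units of the state.
- get_obs(): the state, without advancing time (a new reading comes with each control period).
- capture(name): name is "side" or "top" or "wrist"; returns a dict with "frame" (480x640x3 uint8, red, green, blue), "fov_y" (degrees; the focal length in pixels is half the picture's height over the tangent of half this angle, whatever the lens; pixels are square), "cx", "cy" (the principal point, pixels), "rvec" (rotation vector, rad) and "tvec" (3), from world to camera coordinates, as OpenCV has them; the wrist camera has in their place "hand_eye" (4x4, takes a point from camera to tool coordinates, whose origin is the TCP and whose axes are the flange's). Camera axes: x right, y down, z forward; pixel columns grow to the right and rows downward; lengths in mm; the calibration is good to about 2 mm. A picture is of the moment at which its call begins: read the wrist's pose just before it. There is no depth.
- bot.close_job(): hands the job in; it is judged then, once.
Trained networks look in the newest picture that a camera, given by its name, has taken for a name from the list of things; names that differ only in an ending like _2 or _b are one class to them, and where a whole thing is asked for, a point or a joint stands for the part that bears it (a point fixed in the world has none). Each returns a list of dicts, best first, with "p" (0 to 1); they miss things now and then, are a little off and sometimes report something else, mostly with a low value. They report only what shows in the picture. A call takes as long as a camera call. They do not tell look-alikes from the thing itself.
- spot_in(query, camera): "at" ([row, column] in pixels, amid what is visible of it).
- trace(query, camera): "mask" (480x640 bool, what is visible of it) and "at" ([row, column] in pixels, amid what is visible of it).
- pinpoint(query, camera): "at" ([row, column] in pixels: a listed point, or the origin of a listed thing).
The state is a dict: "time": time; "joint_positions": joint angles; "dq": joint speeds; "tau": joint torques, N m; "tool_pos": TCP position; "tcp_rot": TCP orientation; "contact_force": force on the tool from outside, world axes, zero at the start; "moment": the same for the moment, N m; "grip_width": finger opening in mm; "finger_force": force on a finger pad.
Only numpy, scipy, OpenCV 4.12 (cv2) and the standard library are available. Lean on these libraries where they do the work, as an engineer would, in place of code of your own. Each camera call takes 0.05 s, during which the arm holds its last target. There are 200 camera calls.

### The job

Put the washed mesh filters to dry: stand every filter upright in the blue tray, one to a bay, while the tray is still out on the worktop, then slide the loaded tray fully home into the slot of the grey drying box. Then set the white cover squarely on the box so that it is seated all round, and finally press the green start button right down and let it go. Leave the tumbler and the brush alone.

Things in the scene. Friction and masses are not known exactly. Their poses are not given: they have to be found in the camera images.
- dryer: Grey drying box, fixed, no floor (the tray slides in on the worktop), open top. Outside 174 x 174 mm, 88 mm high; walls 6 mm, inside 162 x 162 mm. Origin: centre, at worktop level; z up, +x from the front slot to the closed back wall (the way the tray slides in). A black control pod, 55 mm high, stands against the +y wall with the start button on top
- slot (a point): middle of the box's front slot at worktop level, 87 mm from the box's origin towards -x, axes as the box's. The slot is 162 mm wide, 74 mm high, under a 14 mm lintel level with the wall tops. Two orange guides, 32 mm high, flare from its sides to 108 mm in front of the box's origin (about 185 mm apart there)
- start_top (a point): centre of the top of the round green start button (30 mm across) on the box's control pod; pressed downwards
- start (a joint): travel of the start button in m: 0 up, 0.006 fully down; spring, about 5 N for full travel; springs back when let go
- tray: Blue tray, loose, about 0.35 kg, 152 x 152 x 24 mm, floor and walls 4 mm; a cross-shaped divider as high as the rim makes 2 x 2 bays 70 mm square, centres at x, y = +-37 mm. Origin: centre of the underside; the handle is at -x, +x is the leading edge. Fully home, its origin is 5 mm beyond the box's origin in the box's +x, axes parallel (5 mm play each side)
- tray_grip (a point): where to grip the tray's black bar handle: 80 mm long (along tray x), 16 mm wide (tray y), 14 to 40 mm above the worktop; this point is 131 mm from the tray origin towards tray -x, 30 mm above the underside, axes as the tray's
- cover: White cover of the box, about 0.3 kg: plate 178 x 178 x 6 mm, under it a step 153 x 153 x 6 mm that drops inside the box's open top (4.5 mm play all round), on it a red bar grip 70 mm long (cover x), 16 mm wide (cover y), 12 to 46 mm above the origin. Origin: centre of the step's underside, 82 mm above the worktop when seated; fits in any of four quarter turns
- mat: black draining mat, fixed, 172 x 172 x 4 mm, on which the filters stand at first. Origin: centre of the underside
- filter1: Steel mesh filter cylinder, loose, 48 mm across, 52 mm high, about 0.12 kg, with a heavy base (it slides rather than tips when knocked), standing upright; may be absent (None). Origin: centre of the underside, z up its axis
- filter2: Steel mesh filter cylinder, loose, 48 mm across, 52 mm high, about 0.12 kg, with a heavy base (it slides rather than tips when knocked), standing upright; may be absent (None). Origin: centre of the underside, z up its axis
- filter3: Steel mesh filter cylinder, loose, 48 mm across, 52 mm high, about 0.12 kg, with a heavy base (it slides rather than tips when knocked), standing upright; may be absent (None). Origin: centre of the underside, z up its axis
- filter4: Steel mesh filter cylinder, loose, 48 mm across, 52 mm high, about 0.12 kg, with a heavy base (it slides rather than tips when knocked), standing upright; may be absent (None). Origin: centre of the underside, z up its axis
- tumbler: bystander: glass tumbler, 68 mm across, 80 mm high, upright; origin at the centre of its underside
- brush: bystander: wooden dish brush, 210 mm long, lying down; origin under its middle, on the worktop
There are look-alikes about, which are no part of the job. Leave any purple look-alike of the filter1 alone.

How it is judged:
By the outcome, as a careful person would: the job done as asked, in the order asked, and still so for the second after the job is handed in, with the robot touching nothing.
Of filter1, filter2, filter3, filter4 only 3 to 4 are there at a start; the rules pass over those that are not, and their reading is None.
At some moment in a run one of filter1, filter2, filter3, filter4, cover may be knocked a few centimetres aside while the robot is not near it.
It also fails if it takes over 210 s, if anything falls off the work surface, if the arm or the gripper's body presses on something with over 40 N, if the wrist force passes 120 N, or if a joint passes its speed limit or range.

## Working session

There is one attempt and no reset: what is moved stays moved. The work goes in short steps, Python scripts to look and compute and a tool call to move; the robot and the scene stay as the last step left them, time stands still between calls to the robot, and variables do not carry over. Pictures are saved under pics/ and viewed, at most 14 in all, crops included, and the job is handed in when it is done.

Besides the shell and the picture viewer there is one more tool, called after "Request:" by a JSON object that holds its "op" and its "data". play_rows: Moves the arm, as the interface text tells. Shifts and turns lie within -1 to 1; 1 stands for 3 cm of shift or 8 degrees of turn. Its arguments: {"type":"object","properties":{"rows":{"type":"array"},"hand":{"type":"number"}},"required":["rows"]}

```bash
ls; mkdir -p pics; cat > h.py <<'E'
import numpy as np, cv2
from plant import get_obs, capture, bot, spot_in, trace, pinpoint
from scipy.spatial.transform import Rotation as R
def shot(name):
    o=get_obs(); c=capture(name); c['o']=o
    if name=='wrist':
        T=np.eye(4); T[:3,:3]=R.from_euler('xyz',o['tcp_rot']).as_matrix(); T[:3,3]=o['tool_pos']
        c['W']=T@np.array(c['hand_eye'])
    else:
        A=np.eye(4); A[:3,:3]=cv2.Rodrigues(np.array(c['rvec'],float))[0]; A[:3,3]=np.array(c['tvec']).ravel()
        c['W']=np.linalg.inv(A)
    c['f']=240/np.tan(np.radians(c['fov_y'])/2)
    return c
def world(c,at,z):
    d=c['W'][:3,:3]@np.array([(at[1]-c['cx'])/c['f'],(at[0]-c['cy'])/c['f'],1.]); o=c['W'][:3,3]
    return o+d*(z-o[2])/d[2]
def proj(c,p):
    q=np.linalg.inv(c['W'])@np.append(p,1.); return np.array([c['cy']+c['f']*q[1]/q[2],c['cx']+c['f']*q[0]/q[2]])
def save(c,n,box=None,k=1):
    f=c['frame'][:,:,::-1]
    if box: f=f[box[0]:box[1],box[2]:box[3]]
    cv2.imwrite('pics/'+n+'.png',cv2.resize(f,None,fx=k,fy=k,interpolation=cv2.INTER_CUBIC))
E
python3 - <<'E'
from h import *
np.set_printoptions(precision=1,suppress=True)
for n in('top','side'):
    c=shot(n); save(c,n+'0'); print(n,c['W'][:3,3],c['f'])
    for q,z in dict(dryer=0,slot=0,start_top=60,tray=0,tray_grip=30,cover=0,mat=0,filter1=4,tumbler=0,brush=0).items():
        for r in pinpoint(q,n):
            print(q,np.round(r['p'],2),np.array(r['at']),world(c,r['at'],z))
E
```

```text
pics
top [ 393.4   34.  1036.6] 467.63179929959796
dryer 0.26 [313.  464.4] [ 438.5 -302.5    0. ]
start_top 0.67 [313.3 194.4] [472.7 274.5  60. ]
tray 0.66 [280.8 337.1] [528.2 -28.6   0. ]
tray 0.66 [257.  393.2] [ 573.5 -159.     0. ]
tray 0.45 [272.9 457.5] [ 527.9 -299.1    0. ]
tray 0.39 [303.5 513.7] [ 451.8 -414.1    0. ]
tray 0.3 [316.5 193.4] [470.8 291.6   0. ]
tray_grip 0.27 [314.8 466.5] [ 433.1 -296.7   30. ]
cover 0.97 [301.4 113.8] [515.5 466.    0. ]
cover 0.58 [288.5 481.5] [ 489.5 -347.8    0. ]
mat 0.96 [287.6 483.1] [ 491.3 -351.7    0. ]
mat 0.27 [315.4 195.9] [472.8 286.1   0. ]
filter1 0.85 [258.4 505.4] [ 552.8 -409.8    4. ]
filter1 0.79 [300.6 512.9] [ 458.  -411.7    4. ]
filter1 0.71 [310.9 465.8] [ 442.6 -304.9    4. ]
filter1 0.69 [307.5 410.6] [ 458.1 -184.8    4. ]
tumbler 0.82 [186.  364.6] [ 745.5 -109.8    0. ]
brush 0.72 [183.4 271.5] [766.1 106.4   0. ]
side [  83.2 -701.4 1048.8] 528.9570749273436
dryer 0.82 [225.2 269.1] [583.4 224.2   0. ]
slot 0.7 [215.8 223. ] [499.5 335.8   0. ]
slot 0.21 [274.7 391.7] [ 735.3 -116.1    0. ]
start_top 0.54 [216.4 221.5] [471.3 276.9  60. ]
tray 0.58 [293.2 308.4] [531.  -35.2   0. ]
tray 0.46 [214.9 224.3] [504.3 336.8   0. ]
tray 0.33 [226.1 269.9] [583.2 219.9   0. ]
tray_grip 0.56 [307.4 353.1] [ 577.5 -152.1   30. ]
cover 0.91 [191.3 204.8] [508.6 460.7   0. ]
cover 0.71 [399.4 417.2] [ 549.  -403.3    0. ]
cover 0.24 [213.6 225.3] [509.3 339.7   0. ]
mat 0.77 [398.9 380. ] [ 486.9 -355.1    0. ]
filter1 0.95 [393.4 346.8] [ 437.2 -304.4    4. ]
filter1 0.91 [351.5 325.6] [ 463.1 -195.5    4. ]
filter1 0.83 [369.6 378.6] [ 528.6 -302.3    4. ]
filter1 0.61 [427.5 381.5] [ 446.6 -405.4    4. ]
filter1 0.58 [396.4 416.3] [ 550.4 -398.3    4. ]
tumbler 0.66 [213.9 223.8] [505.2 341.3   0. ]
tumbler 0.61 [273.6 393.2] [ 740.8 -115.7    0. ]
brush 0.86 [221.8 349.1] [769.1  98.9   0. ]
brush 0.18 [189.1 206.2] [516.7 466.9   0. ]
```

View pics/top0.png

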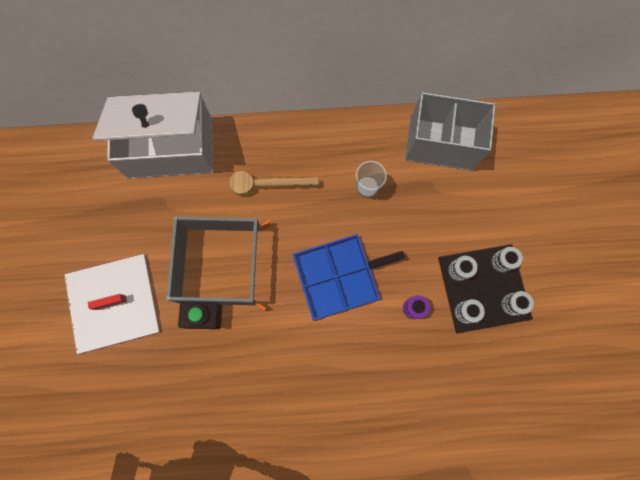

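View pics/side0.png

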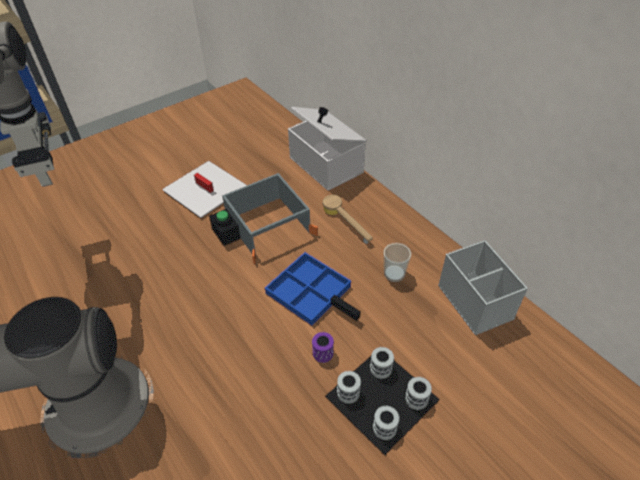

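Four silver filters stand on the mat: top px (row, col) 267,463; 259,510; 311,470; 303,518. The purple one at (307,418) is the look-alike and will be left alone. The open grey frame with the green button (260,213) is the dryer, and the white plate with the red bar (303,112) is the cover. The boxes at the back are look-alikes too. Next I'll measure precisely.

```bash
cat > m.py <<'E'
from h import *
np.set_printoptions(precision=1,suppress=True)
def hsv(c): return cv2.cvtColor(c['frame'],cv2.COLOR_RGB2HSV)
def big(m,near=None):
    n,l,s,ce=cv2.connectedComponentsWithStats(m.astype(np.uint8))
    return l==1+np.argmax(s[1:,4])
def rect(c,m,z):
    ys,xs=np.nonzero(m); P=np.array([world(c,(y,x),z)[:2] for y,x in zip(ys,xs)],np.float32)
    return cv2.minAreaRect(P),P
def blue(c):
    h=hsv(c); return big((h[...,0]>100)&(h[...,0]<125)&(h[...,1]>120)&(h[...,2]>40))
def filters(c,n,zt=30):
    out=[]
    for r in trace('filter1',n):
        px=c['frame'][r['mask']].mean(0); ys,xs=np.nonzero(r['mask'])
        out.append((round(r['p'],2),np.array(r['at']),world(c,((ys.min()+ys.max())/2,(xs.min()+xs.max())/2),zt)[:2],px.round()))
    return out
E
python3 - <<'E'
from m import *
for n in('top','side'):
    c=shot(n)
    for f in filters(c,n): print(*f)
    m=blue(c)
    if n=='side': m[:200]=0
    print('tray',rect(c,m,22)[0])
    h=hsv(c); w=(h[...,1]<40)&(h[...,2]>150)
    q=np.zeros_like(w); 
    if n=='top': q[240:360,50:165]=1
    else: q[155:220,155:250]=1
    print('cover',rect(c,big(w&q),12)[0])
    r=((h[...,0]<8)|(h[...,0]>172))&(h[...,1]>180)&(h[...,2]>90)
    print('bar',rect(c,big(r&q),46)[0])
    b=(h[...,0]>45)&(h[...,0]<80)&(h[...,1]>120); ys,xs=np.nonzero(big(b)); print('btn',world(c,(ys.mean(),xs.mean()),60))
c=shot('top'); save(c,'fcrop',(230,350,400,550),4); save(c,'dcrop',(200,340,150,290),4)
print(c['frame'].shape)
E
```

```text
0.97 [301.8 517.9] [ 451.7 -409.7] [119. 114. 110.]
0.86 [311.8 470.9] [ 441.7 -304.3] [121. 117. 114.]
0.79 [257.1 505.4] [ 547.3 -400.8] [118. 113. 109.]
0.66 [307.8 412.9] [ 457.8 -191.1] [ 95.  51. 104.]
0.6 [271.5 463.6] [ 533.9 -302.9] [119. 114. 111.]
tray ((536.213623046875, -24.96611785888672), (151.2137908935547, 152.05047607421875), 13.575663566589355)
cover ((512.3887939453125, 466.99639892578125), (176.97784423828125, 176.2763214111328), 11.1763277053833)
bar ((511.5146789550781, 466.2890625), (11.937849998474121, 65.3480224609375), 11.132043838500977)
btn [471.  273.5  60. ]
0.88 [395.1 420.9] [ 546.9 -402.5] [111. 115. 114.]
0.85 [387.7 347.6] [ 439.5 -304.5] [112. 115. 114.]
0.83 [345.9 320. ] [ 455.1 -194.7] [ 83.  54. 101.]
0.78 [361.8 379. ] [ 534.7 -303.6] [110. 114. 112.]
0.65 [424.1 384.5] [ 450.7 -409.8] [115. 118. 117.]
0.37 [209.1 251.2] [573.1 232.2] [70. 72. 68.]
tray ((532.9198608398438, -30.77838134765625), (159.66859436035156, 159.86331176757812), 13.647771835327148)
cover ((511.7442626953125, 465.030517578125), (179.36459350585938, 178.76808166503906), 11.358158111572266)
bar ((506.7545166015625, 448.8321228027344), (23.207836151123047, 89.49053192138672), 6.288195610046387)
btn [474.2 280.   60. ]
(480, 640, 3)
```

View pics/fcrop.png

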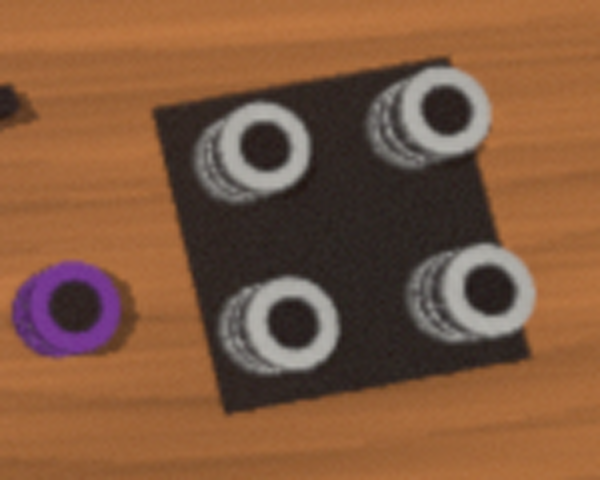

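View pics/dcrop.png

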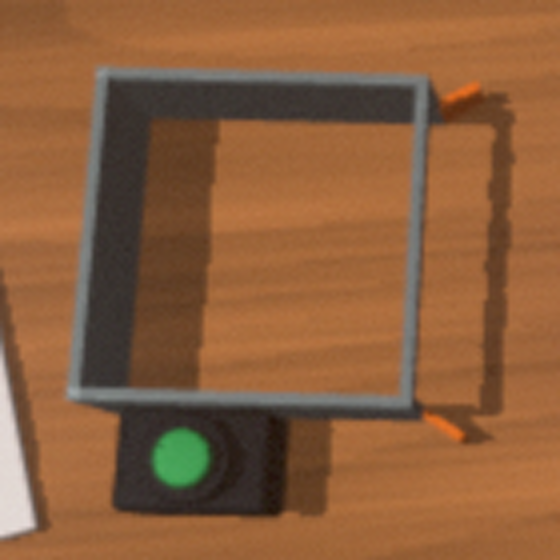

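Picked out: the four grey-white filters on the mat are confirmed, and the purple one (310,417) is excluded. In the enlarged crop the dryer rim's outer corners are (row, col) 217,174; 219,257.5; 301.5,253.5; 299,167, and the slot faces image right. Now moving.

Request:
{"op": "play_rows", "data": {"rows": [[[0.9, -1, 0], [0, 0, 0]], [[0.9, -1, 0], [0, 0, 0]], [[0.9, -1, 0], [0, 0, 0]], [[0.9, -1, 0], [0, 0, 0]], [[0.9, -1, 0], [0, 0, 0]], [[0.9, -1, 0], [0, 0, 0]], [[0.9, -1, 0], [0, 0, 0]], [[0.9, -1, 0], [0, 0, 0]], [[0.9, -1, 0], [0, 0, 0]], [[0.9, -1, 0], [0, 0, 0]], [[0.9, -1, 0], [0, 0, 0]], [[0.9, -1, 0], [0, 0, 0]]], "hand": 0.6}}

```text
time: 2.85
tool_pos: [467.3, 144.2, 240.8]
tcp_rot: [3.141, 0.0, 2.867]
contact_force: [0.3, 0.8, -0.1]
grip_width: 73.5
finger_force: 0.0
```

```bash
python3 - <<'E'
from m import *
o=get_obs(); print(o['time'],o['tool_pos'],np.array(o['tcp_rot']),R.from_euler('xyz',o['tcp_rot']).as_matrix(),o['joint_positions'],o['grip_width'])
c=shot('top')
P=np.array([world(c,(r,q),88)[:2] for r,q in((217,174.25),(219,257.5),(301.5,253.5),(299.25,167))]);print(P,P.mean(0),[np.degrees(np.arctan2(*(P[i]-P[i-1])[::-1])) for i in range(4)],[np.linalg.norm(P[i]-P[i-1]) for i in range(4)])
E
```

```text
2.85 [467.3 144.2 240.8] [3.1 0.  2.9] [[-1.   0.3  0. ]
 [ 0.3  1.   0. ]
 [-0.   0.  -1. ]] [ 0.1  0.3  1.6  0.   1.2 -1.2] 73.51632087869753
[[673.7 307.3]
 [657.8 133.3]
 [486.1 148.4]
 [502.3 322.4]] [580.  227.9] [np.float64(-5.0266341664511005), np.float64(-95.21617535017695), np.float64(174.9733778263995), np.float64(84.67682018341226)] [np.float64(172.09142211556585), np.float64(174.75047109833795), np.float64(172.41778701300035), np.float64(174.75189159388393)]
```

Request:
{"op": "play_rows", "data": {"rows": [[[0.2, -1, -0.2], [0, 0, -0.2]], [[0.2, -1, -0.2], [0, 0, -0.2]], [[0.2, -1, -0.2], [0, 0, -0.2]], [[0.2, -1, -0.2], [0, 0, -0.2]], [[0.2, -1, -0.2], [0, 0, -0.2]], [[0.2, -1, -0.2], [0, 0, -0.2]], [[0.2, -1, -0.2], [0, 0, -0.2]], [[0.2, -1, -0.2], [0, 0, -0.2]], [[0.2, -1, -0.2], [0, 0, -0.2]], [[0.2, -1, -0.2], [0, 0, -0.17]], [[0.1, -1, -0.2], [0, 0, 0]], [[0.1, -1, -0.2], [0, 0, 0]]]}}

```text
time: 4.4
tool_pos: [532.5, -215.5, 168.5]
tcp_rot: [3.141, -0.0, 2.592]
contact_force: [0.5, 0.4, 0.3]
grip_width: 73.7
finger_force: 0.0
```

```bash
cat > w.py <<'E'
from m import *
c=shot('wrist'); o=c['o']; print(o['time'],np.array(o['tool_pos']),np.degrees(o['tcp_rot']))
for r in trace('filter1','wrist'):
    px=c['frame'][r['mask']].mean(0).round(); print('w',round(r['p'],2),np.array(r['at']),world(c,r['at'],35)[:2],px)
c=shot('top')
for f in filters(c,'top'): print('t',*f)
E
python3 w.py
```

```text
4.4 [ 532.5 -215.5  168.5] [180.   -0.  148.5]
w 0.96 [269.2  74.1] [ 450.2 -411. ] [145. 144. 139.]
w 0.95 [192.4 162.6] [ 438.3 -304.9] [149. 147. 140.]
w 0.94 [273.8 244.5] [ 529.5 -290. ] [147. 144. 136.]
w 0.85 [136.2 292. ] [ 456.2 -194. ] [173. 100. 174.]
t 0.67 [304.8 406.9] [ 458.5 -180.4] [ 98.  53. 112.]
t 0.58 [263.2 517.6] [ 537.3 -418. ] [81. 79. 76.]
```

Request:
{"op": "play_rows", "data": {"rows": [[[0.02, -0.97, 0], [0, 0, 0]], [[0.02, -0.97, 0], [0, 0, 0]], [[0, -0.97, -0.5], [0, 0, 0]], [[0, 0, -1], [0, 0, 0]], [[0, 0, -1], [0, 0, 0]], [[0, 0, -1], [0, 0, 0]], [[0, 0, -0.6], [0, 0, 0]], [[0, 0, -0.18], [0, 0, 0]], [[0, 0, 0], [0, 0, 0]]]}}

```text
time: 5.72
tool_pos: [534.1, -301.9, 40.9]
tcp_rot: [3.142, 0.001, 2.592]
contact_force: [0.4, 1.0, -0.1]
grip_width: 73.1
finger_force: 0.0
```

Request:
{"op": "play_rows", "data": {"rows": [[[0, 0, 0], [0, 0, 0]], [[0, 0, 0], [0, 0, 0]], [[0, 0, 0], [0, 0, 0]], [[0, 0, 0], [0, 0, 0]], [[0, 0, 0], [0, 0, 0]], [[0, 0, 0], [0, 0, 0]]], "hand": -1}}

```text
time: 6.48
tool_pos: [533.8, -302.2, 40.9]
tcp_rot: [-3.141, 0.001, 2.592]
contact_force: [-1.6, -0.1, 5.9]
grip_width: 47.6
finger_force: 30.0
```

Request:
{"op": "play_rows", "data": {"rows": [[[0, 0, 1], [0, 0, 0]], [[0, 0.3, 1], [0, 0, 0]], [[0.1, 1, 0], [0, 0, 0]], [[0.1, 1, 0], [0, 0, 0]], [[0.1, 1, 0], [0, 0, 0]], [[0.1, 1, 0], [0, 0, 0]], [[0.1, 1, 0], [0, 0, 0]], [[0.1, 1, 0], [0, 0, 0]], [[0.1, 1, 0], [0, 0, 0]], [[0.1, 1, 0], [0, 0, 0]], [[0.1, 1, 0], [0, 0, 0]], [[0.06, 1, 0], [0, 0, 0]]]}}

```text
time: 7.98
tool_pos: [562.1, 8.1, 99.8]
tcp_rot: [-3.141, -0.001, 2.592]
contact_force: [0.1, -0.1, -0.5]
grip_width: 47.7
finger_force: 30.0
```

Request:
{"op": "play_rows", "data": {"rows": [[[0, 0.4, 0], [0, 0, 0]], [[0, 0, -1], [0, 0, 0]], [[0, 0, -0.7], [0, 0, 0]], [[0, 0, -0.2], [0, 0, 0]], [[0, 0, 0], [0, 0, 0]]]}}

```text
time: 8.6
tool_pos: [562.4, 18.6, 43.3]
tcp_rot: [-3.141, -0.0, 2.591]
contact_force: [0.9, -0.1, -0.8]
grip_width: 47.6
finger_force: 30.0
```

Request:
{"op": "play_rows", "data": {"rows": [[[0, 0, -0.07], [0, 0, 0]], [[0, 0, 0], [0, 0, 0]]]}}

```text
time: 8.85
tool_pos: [562.8, 18.9, 41.8]
tcp_rot: [3.141, 0.001, 2.592]
contact_force: [0.2, -0.0, -1.4]
grip_width: 47.9
finger_force: 30.0
```

Request:
{"op": "play_rows", "data": {"rows": [[[0, 0, 0], [0, 0, 0]], [[0, 0, 0], [0, 0, 0]], [[0, 0, 0], [0, 0, 0]], [[0, 0, 1], [0, 0, 0]], [[0, 0, 1], [0, 0, 0]], [[-0.3, -1, 0.2], [0, 0, 0]], [[-0.3, -1, 0], [0, 0, 0]], [[-0.3, -1, 0], [0, 0, 0]], [[-0.3, -1, 0], [0, 0, 0]], [[-0.3, -1, 0], [0, 0, 0]], [[-0.3, -1, 0], [0, 0, 0]]], "hand": 0.35}}

```text
time: 10.22
tool_pos: [508.1, -161.9, 107.3]
tcp_rot: [3.141, 0.0, 2.592]
contact_force: [-0.2, 0.5, -0.2]
grip_width: 62.0
finger_force: 0.0
```

```bash
python3 w.py
```

```text
10.225 [ 508.1 -161.9  107.3] [180.    0.  148.5]
w 0.88 [184.7 602.7] [557.7  11.8] [137. 138. 136.]
w 0.81 [275.5  87.9] [ 436.9 -300.4] [115. 116. 111.]
w 0.62 [215.2 236.2] [ 455.2 -191.8] [159.  90. 169.]
t 0.92 [265.8 312.9] [563.3  20.7] [129. 126. 126.]
t 0.77 [257.9 513.5] [ 547.5 -415.2] [118. 113. 108.]
t 0.69 [301.2 520.7] [ 451.7 -409.7] [117. 113. 110.]
t 0.42 [303.6 469.9] [ 456.8 -302.1] [89. 87. 85.]
```

Request:
{"op": "play_rows", "data": {"rows": [[[-0.45, -0.95, 0], [0, 0, 0]], [[-0.45, -0.95, 0], [0, 0, 0]], [[-0.45, -0.95, 0], [0, 0, 0]], [[-0.45, -0.95, 0], [0, 0, 0]], [[-0.45, -0.95, 0], [0, 0, 0]], [[0, 0, 0], [0, 0, 0]], [[0, 0, -1], [0, 0, 0]], [[0, 0, -0.8], [0, 0, 0]], [[0, 0, -0.4], [0, 0, 0]], [[0, 0, 0], [0, 0, 0]]]}}

```text
time: 11.68
tool_pos: [441.2, -302.4, 40.8]
tcp_rot: [3.141, -0.001, 2.593]
contact_force: [-0.6, -0.7, 0.7]
grip_width: 61.9
finger_force: 0.0
```

Request:
{"op": "play_rows", "data": {"rows": [[[0, 0, 0], [0, 0, 0]], [[0, 0, 0], [0, 0, 0]], [[0, 0, 0], [0, 0, 0]], [[0, 0, 0], [0, 0, 0]]], "hand": -1}}

```text
time: 12.18
tool_pos: [441.5, -303.8, 42.1]
tcp_rot: [-3.142, 0.002, 2.592]
contact_force: [1.0, 1.1, 6.4]
grip_width: 47.4
finger_force: 30.0
```

```bash
python3 - <<'E'
from m import *
c=shot('side')
for f in filters(c,'side'): print('s',*f)
E
```

```text
s 0.94 [392.5 418.3] [ 546.9 -402.5] [123. 127. 125.]
s 0.79 [422.8 386. ] [ 450.7 -409.8] [86. 89. 88.]
s 0.64 [347.8 319.7] [ 452.4 -192.7] [ 87.  58. 107.]
s 0.46 [263.1 311.8] [573.9  17.8] [121. 124. 123.]
s 0.42 [190.7 280.1] [584.8 263.4] [81. 85. 84.]
```

Request:
{"op": "play_rows", "data": {"rows": [[[0, 0, 1], [0, 0, 0]], [[0, 0, 1], [0, 0, 0]], [[0.17, 1, 0.5], [0, 0, 0]], [[0.17, 1, 0], [0, 0, 0]], [[0.17, 1, 0], [0, 0, 0]], [[0.17, 1, 0], [0, 0, 0]], [[0.17, 1, 0], [0, 0, 0]], [[0.17, 1, 0], [0, 0, 0]], [[0.17, 1, 0], [0, 0, 0]], [[0.17, 1, 0], [0, 0, 0]], [[0.15, 1, -0.5], [0, 0, 0]], [[0.14, 1, 0], [0, 0, 0]]]}}

```text
time: 13.78
tool_pos: [489.6, -2.4, 100.2]
tcp_rot: [-3.141, -0.002, 2.592]
contact_force: [0.4, 0.7, -0.8]
grip_width: 47.4
finger_force: 30.0
```

Request:
{"op": "play_rows", "data": {"rows": [[[0, 0.15, 0], [0, 0, 0]], [[0, 0, -1], [0, 0, 0]], [[0, 0, -0.7], [0, 0, 0]], [[0, 0, -0.25], [0, 0, 0]], [[0, 0, 0], [0, 0, 0]]]}}

```text
time: 14.4
tool_pos: [490.5, 0.4, 42.9]
tcp_rot: [-3.142, 0.0, 2.591]
contact_force: [-0.2, -0.7, -1.5]
grip_width: 47.0
finger_force: 30.0
```

Request:
{"op": "play_rows", "data": {"rows": [[[0, 0, -0.04], [0, 0, 0]], [[0, 0, 0], [0, 0, 0]]]}}

```text
time: 14.65
tool_pos: [490.7, 0.8, 41.9]
tcp_rot: [3.141, 0.001, 2.592]
contact_force: [1.0, -0.1, -0.6]
grip_width: 47.4
finger_force: 30.0
```

Request:
{"op": "play_rows", "data": {"rows": [[[0, 0, 0], [0, 0, 0]], [[0, 0, 0], [0, 0, 0]], [[0, 0, 0], [0, 0, 0]], [[0, 0, 1], [0, 0, 0]], [[0, 0, 1], [0, 0, 0]], [[0.2, -1, 0.2], [0, 0, 0]], [[0.2, -1, 0], [0, 0, 0]], [[0.2, -1, 0], [0, 0, 0]], [[0.2, -1, 0], [0, 0, 0]], [[0.2, -1, 0], [0, 0, 0]], [[0.2, -1, 0], [0, 0, 0]], [[0.2, -1, 0], [0, 0, 0]]], "hand": 0.35}}

```text
time: 16.15
tool_pos: [532.5, -209.9, 107.5]
tcp_rot: [3.141, -0.0, 2.592]
contact_force: [1.2, -0.3, 0.0]
grip_width: 62.0
finger_force: 0.0
```

```bash
python3 w.py; python3 - <<'E'
from m import *
c=shot('side')
for f in filters(c,'side'): print('s',*f)
E
```

```text
16.15 [ 532.5 -209.9  107.5] [180.   -0.  148.5]
w 0.7 [114.2 629.2] [550.1 -10. ] [109. 111. 109.]
w 0.7 [283.6  37.2] [ 447.8 -381.7] [127. 129. 125.]
w 0.55 [ 26.6 586.7] [493.7 -16.3] [132. 133. 131.]
t 0.85 [261.8 313.9] [565.5  21.7] [134. 130. 130.]
t 0.82 [297.7 324.8] [491.2   2.9] [134. 131. 132.]
t 0.46 [303.9 401.2] [ 460.4 -168.7] [107.  63.  99.]
s 0.98 [395.8 419.9] [ 545.3 -401.2] [94. 97. 95.]
s 0.68 [423.2 386.2] [ 450.8 -411.2] [104. 108. 106.]
s 0.63 [281.6 285. ] [489.1   1.4] [118. 122. 123.]
s 0.59 [344.4 323.6] [ 454.2 -194.1] [ 97.  64. 113.]
```

Request:
{"op": "play_rows", "data": {"rows": [[[0.1, -1, 0], [0, 0, 0]], [[0.1, -1, 0], [0, 0, 0]], [[0.1, -1, 0], [0, 0, 0]], [[0.1, -1, 0], [0, 0, 0]], [[0.08, -1, 0], [0, 0, 0]], [[0, -1, 0], [0, 0, 0]], [[0, -0.4, 0], [0, 0, 0]], [[0, 0, -1], [0, 0, 0]], [[0, 0, -0.8], [0, 0, 0]], [[0, 0, -0.4], [0, 0, 0]], [[0, 0, 0], [0, 0, 0]]]}}

```text
time: 17.82
tool_pos: [546.8, -399.9, 40.9]
tcp_rot: [3.141, -0.002, 2.593]
contact_force: [0.1, 0.4, -0.1]
grip_width: 62.3
finger_force: 0.0
```

Request:
{"op": "play_rows", "data": {"rows": [[[0, 0, 0], [0, 0, 0]], [[0, 0, 0], [0, 0, 0]], [[0, 0, 0], [0, 0, 0]], [[0, 0, 0], [0, 0, 0]]], "hand": -1}}

```text
time: 18.32
tool_pos: [547.4, -401.4, 42.8]
tcp_rot: [-3.141, 0.002, 2.592]
contact_force: [-0.6, 0.8, 5.9]
grip_width: 47.6
finger_force: 30.0
```

Request:
{"op": "play_rows", "data": {"rows": [[[0, 0, 1], [0, 0, 0]], [[0, 0.6, 1], [0, 0, 0]], [[0.1, 1, 0], [0, 0, 0]], [[0.1, 1, 0], [0, 0, 0]], [[0.1, 1, 0], [0, 0, 0]], [[0.1, 1, 0], [0, 0, 0]], [[0.1, 1, 0], [0, 0, 0]], [[0.1, 1, 0], [0, 0, 0]], [[0.1, 1, 0], [0, 0, 0]], [[0.1, 1, 0], [0, 0, 0]], [[0.1, 1, 0], [0, 0, 0]], [[0.1, 1, 0], [0, 0, 0]]]}}

```text
time: 19.82
tool_pos: [576.6, -82.0, 101.3]
tcp_rot: [-3.142, -0.001, 2.592]
contact_force: [0.5, -0.0, -1.5]
grip_width: 47.5
finger_force: 30.0
```

Request:
{"op": "play_rows", "data": {"rows": [[[0.1, 1, 0], [0, 0, 0]], [[0, 0, 0], [0, 0, 0]], [[0, 0, -1], [0, 0, 0]], [[0, 0, -0.7], [0, 0, 0]], [[0, 0, -0.27], [0, 0, 0]], [[0, 0, 0], [0, 0, 0]]]}}

```text
time: 20.58
tool_pos: [579.9, -53.8, 42.8]
tcp_rot: [-3.142, 0.0, 2.591]
contact_force: [0.5, 0.1, -0.2]
grip_width: 47.4
finger_force: 30.0
```

Request:
{"op": "play_rows", "data": {"rows": [[[0, 0, -0.04], [0, 0, 0]], [[0, 0, 0], [0, 0, 0]]]}}

```text
time: 20.82
tool_pos: [580.3, -53.7, 42.3]
tcp_rot: [3.142, 0.002, 2.592]
contact_force: [-1.8, -1.2, 4.9]
grip_width: 47.7
finger_force: 30.0
```

Request:
{"op": "play_rows", "data": {"rows": [[[0, 0, 0], [0, 0, 0]], [[0, 0, 0], [0, 0, 0]], [[0, 0, 0], [0, 0, 0]], [[0, 0, 1], [0, 0, 0]], [[0, 0, 1], [0, 0, 0]], [[-0.4, -1, 0.2], [0, 0, 0]], [[-0.4, -1, 0], [0, 0, 0]], [[-0.4, -1, 0], [0, 0, 0]], [[-0.4, -1, 0], [0, 0, 0]], [[-0.4, -1, 0], [0, 0, 0]], [[-0.4, -1, 0], [0, 0, 0]], [[-0.4, -1, 0], [0, 0, 0]]], "hand": 0.35}}

```text
time: 22.32
tool_pos: [495.4, -263.9, 107.2]
tcp_rot: [3.141, 0.0, 2.592]
contact_force: [-0.3, 0.7, 0.4]
grip_width: 61.7
finger_force: 0.0
```

```bash
python3 w.py; python3 - <<'E'
from m import *
c=shot('side')
for f in filters(c,'side'): print('s',*f)
E
```

```text
22.325 [ 495.4 -263.9  107.2] [180.    0.  148.5]
w 0.98 [197.8 623.3] [559.5 -81.9] [121. 123. 120.]
w 0.89 [293.6 106.3] [ 440.7 -400.8] [145. 146. 141.]
w 0.66 [147.2 392.3] [ 457.3 -190. ] [189. 113. 191.]
t 0.96 [251.5 347.9] [581.7 -53. ] [131. 128. 127.]
t 0.69 [306.6 412.5] [ 458.9 -191.2] [ 93.  50. 107.]
t 0.62 [265.  314.2] [564.5  22.8] [132. 129. 130.]
t 0.62 [295.9 325.1] [491.1   1.9] [131. 130. 132.]
t 0.59 [296.1 529.3] [ 459.6 -436. ] [93. 89. 85.]
s 0.96 [284.1 326.8] [577.7 -50.3] [117. 123. 125.]
s 0.95 [265.3 306.1] [562.9  19.9] [117. 122. 123.]
s 0.89 [347.4 322.7] [ 454.3 -195.8] [ 92.  61. 112.]
s 0.7 [423.5 385. ] [ 450.7 -409.8] [ 98. 101. 100.]
s 0.68 [282.1 283.1] [489.1   1.4] [120. 124. 124.]
```

Request:
{"op": "play_rows", "data": {"rows": [[[-0.3, -1, 0], [0, 0, 0]], [[-0.3, -1, 0], [0, 0, 0]], [[-0.3, -1, 0], [0, 0, 0]], [[-0.3, -1, 0], [0, 0, 0]], [[-0.28, -0.88, 0], [0, 0, 0]], [[0, 0, 0], [0, 0, 0]], [[0, 0, -1], [0, 0, 0]], [[0, 0, -0.8], [0, 0, 0]], [[0, 0, -0.4], [0, 0, 0]], [[0, 0, 0], [0, 0, 0]]]}}

```text
time: 23.88
tool_pos: [451.7, -408.2, 40.7]
tcp_rot: [3.141, -0.002, 2.593]
contact_force: [-0.7, -1.0, 0.3]
grip_width: 62.1
finger_force: 0.0
```

Request:
{"op": "play_rows", "data": {"rows": [[[0, 0, 0], [0, 0, 0]], [[0, 0, 0], [0, 0, 0]], [[0, 0, 0], [0, 0, 0]], [[0, 0, 0], [0, 0, 0]]], "hand": -1}}

```text
time: 24.38
tool_pos: [452.0, -409.8, 42.4]
tcp_rot: [-3.141, 0.002, 2.592]
contact_force: [-0.1, 1.2, 5.9]
grip_width: 47.6
finger_force: 30.0
```

Request:
{"op": "play_rows", "data": {"rows": [[[0, 0, 1], [0, 0, 0]], [[0, 0.32, 1], [0, 0, 0]], [[0.17, 1, 0.5], [0, 0, 0]], [[0.17, 1, 0], [0, 0, 0]], [[0.17, 1, 0], [0, 0, 0]], [[0.17, 1, 0], [0, 0, 0]], [[0.17, 1, 0], [0, 0, 0]], [[0.17, 1, 0], [0, 0, 0]], [[0.17, 1, 0], [0, 0, 0]], [[0.17, 1, 0], [0, 0, 0]], [[0.17, 1, 0], [0, 0, 0]], [[0.17, 1, 0], [0, 0, 0]]]}}

```text
time: 25.88
tool_pos: [502.3, -98.8, 116.1]
tcp_rot: [-3.142, -0.0, 2.591]
contact_force: [0.7, -0.5, -1.0]
grip_width: 47.5
finger_force: 30.0
```

Request:
{"op": "play_rows", "data": {"rows": [[[0.17, 1, 0], [0, 0, 0]], [[0, 0, -0.5], [0, 0, 0]], [[0, 0, -1], [0, 0, 0]], [[0, 0, -0.7], [0, 0, 0]], [[0, 0, -0.3], [0, 0, 0]], [[0, 0, 0], [0, 0, 0]]]}}

```text
time: 26.62
tool_pos: [507.3, -70.6, 41.0]
tcp_rot: [-3.141, -0.0, 2.591]
contact_force: [0.2, 0.2, -1.5]
grip_width: 47.3
finger_force: 30.0
```

Request:
{"op": "play_rows", "data": {"rows": [[[0, 0, 0], [0, 0, 0]], [[0, 0, 0], [0, 0, 0]], [[0, 0, 0], [0, 0, 0]], [[0, 0, 1], [0, 0, 0]], [[0, 0, 1], [0, 0, 0]], [[0, 0, 1], [0, 0, 0]], [[0, -1, 1], [0, 0, 0]], [[0, -1, 1], [0, 0, 0]], [[0, -1, 1], [0, 0, 0]], [[0, -1, 0], [0, 0, 0]], [[0, -1, 0], [0, 0, 0]]], "hand": 0.35}}

```text
time: 28.0
tool_pos: [507.5, -220.7, 221.8]
tcp_rot: [3.142, 0.001, 2.592]
contact_force: [-0.1, 0.6, -0.1]
grip_width: 62.4
finger_force: 0.0
```

```bash
python3 - <<'E'
from m import *
c=shot('top')
for f in filters(c,'top'): print('t',*f)
print('tray',rect(c,blue(c),22)[0])
for r in pinpoint('tray_grip','top'): print('tg',r['p'],world(c,r['at'],30))
save(c,'t2',(200,350,240,440),4)
c=shot('side')
for f in filters(c,'side'): print('s',*f)
for r in pinpoint('tray_grip','side'): print('sg',r['p'],world(c,r['at'],30))
c=shot('wrist')
for r in pinpoint('tray_grip','wrist'): print('wg',r['p'],world(c,r['at'],30))
for r in trace('tray_grip','wrist')[:2]: print('w',r['p'],r['at'],r['mask'].sum())
E
```

```text
t 0.95 [285.  357.1] [505.9 -67.3] [132. 129. 129.]
t 0.92 [265.8 312.7] [564.4  21.7] [131. 127. 127.]
t 0.92 [306.4 413.6] [ 456.8 -190.9] [ 97.  52. 105.]
t 0.83 [296.9 325. ] [491.2   2.9] [134. 131. 131.]
t 0.59 [251.9 348.2] [581.7 -53. ] [130. 126. 125.]
tray ((536.2396240234375, -24.92218017578125), (151.07936096191406, 152.1162567138672), 13.52072811126709)
tg 0.6 [ 558.1 -152.6   30. ]
s 0.96 [267.8 304.6] [563.9  21.2] [117. 121. 120.]
s 0.81 [279.2 325.8] [578.7 -51. ] [116. 120. 119.]
s 0.73 [300.4 308.6] [504.5 -69.5] [117. 121. 123.]
s 0.6 [282.2 285.7] [490.1   0.6] [115. 120. 121.]
sg 0.69 [ 569.5 -141.4   30. ]
wg 0.86 [ 565.9 -153.4   30. ]
w 0.77 [147.1, 493.9] 15913
```

View pics/t2.png

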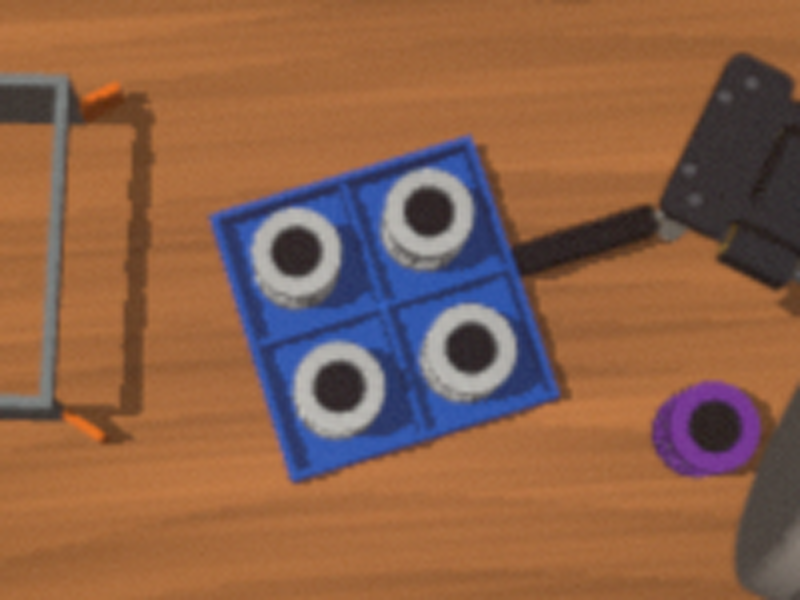

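All four filters stand in their bays, one each, and the tray has not shifted: its centre is at (536,-25) and its heading 103.5°. Next I grip the handle.

Request:
{"op": "play_rows", "data": {"rows": [[[0.35, 0.28, -0.5], [0, 0, -0.9]], [[0.35, 0.28, -0.5], [0, 0, -0.9]], [[0.35, 0.28, -0.5], [0, 0, -0.9]], [[0.35, 0.28, -0.5], [0, 0, -0.9]], [[0.35, 0.28, -0.5], [0, 0, -0.9]], [[0.35, 0.26, -0.5], [0, 0, -0.9]], [[0, 0, -0.9], [0, 0, -0.22]], [[0, 0, 0], [0, 0, 0]]], "hand": 0.1}}

```text
time: 29.45
tool_pos: [569.4, -168.7, 102.4]
tcp_rot: [-3.138, -0.003, 1.808]
contact_force: [-0.1, -1.0, -0.7]
grip_width: 50.3
finger_force: 0.0
```

Request:
{"op": "play_rows", "data": {"rows": [[[0, 0, -1], [0, 0, 0]], [[0, 0, -1], [0, 0, 0]], [[0, 0, -0.6], [0, 0, 0]], [[0, 0, 0], [0, 0, 0]]]}}

```text
time: 29.95
tool_pos: [570.2, -169.8, 25.8]
tcp_rot: [-3.14, -0.001, 1.807]
contact_force: [0.2, 0.3, 0.9]
grip_width: 50.3
finger_force: 0.0
```

Request:
{"op": "play_rows", "data": {"rows": [[[0, 0, 0], [0, 0, 0]], [[0, 0, 0], [0, 0, 0]], [[0, 0, 0], [0, 0, 0]], [[0, 0, 0], [0, 0, 0]], [[0, 0, 0], [0, 0, 0]], [[0, 0, 0], [0, 0, 0]]], "hand": -1}}

```text
time: 30.7
tool_pos: [570.7, -170.1, 26.6]
tcp_rot: [3.141, 0.0, 1.807]
contact_force: [-0.9, 0.2, 5.6]
grip_width: 15.7
finger_force: 30.0
```

Request:
{"op": "play_rows", "data": {"rows": [[[-0.06, 0.14, 0], [0, 0, -0.19]], [[-0.06, 0.14, 0], [0, 0, -0.19]], [[-0.06, 0.14, 0], [0, 0, -0.19]], [[-0.06, 0.14, 0], [0, 0, -0.19]], [[-0.06, 0.14, 0], [0, 0, -0.19]], [[-0.06, 0.14, 0], [0, 0, -0.19]], [[-0.06, 0.14, 0], [0, 0, -0.2]], [[-0.06, 0.14, 0], [0, 0, -0.2]], [[-0.06, 0.14, 0], [0, 0, -0.2]], [[-0.06, 0.14, 0], [0, 0, -0.2]], [[-0.06, 0.14, 0], [0, 0, -0.2]], [[-0.06, 0.14, 0], [0, 0, -0.2]]]}}

```text
time: 32.2
tool_pos: [548.8, -120.5, 26.6]
tcp_rot: [3.141, 0.002, 1.48]
contact_force: [-2.8, -5.9, 4.9]
grip_width: 15.8
finger_force: 30.1
```

```bash
python3 - <<'E'
from m import *
print(np.array(get_obs()['tool_pos']),get_obs()['tcp_rot'])
c=shot('top')
for f in filters(c,'top'): print('t',*f)
print('tray',rect(c,blue(c),22)[0])
save(c,'t3',(205,355,160,360),4)
E
```

```text
[ 548.8 -120.5   26.6] [3.1 0.  1.5]
t 0.91 [280.  328.4] [520.   -2.4] [139. 138. 138.]
t 0.81 [246.5 328. ] [595.6 -12.3] [132. 130. 131.]
t 0.78 [248.7 293.3] [602.9  63.2] [135. 132. 130.]
t 0.61 [284.2 292.1] [528.2  71.8] [136. 135. 137.]
tray ((560.7705078125, 28.88592529296875), (152.18251037597656, 151.1688995361328), 85.5134048461914)
```

View pics/t3.png

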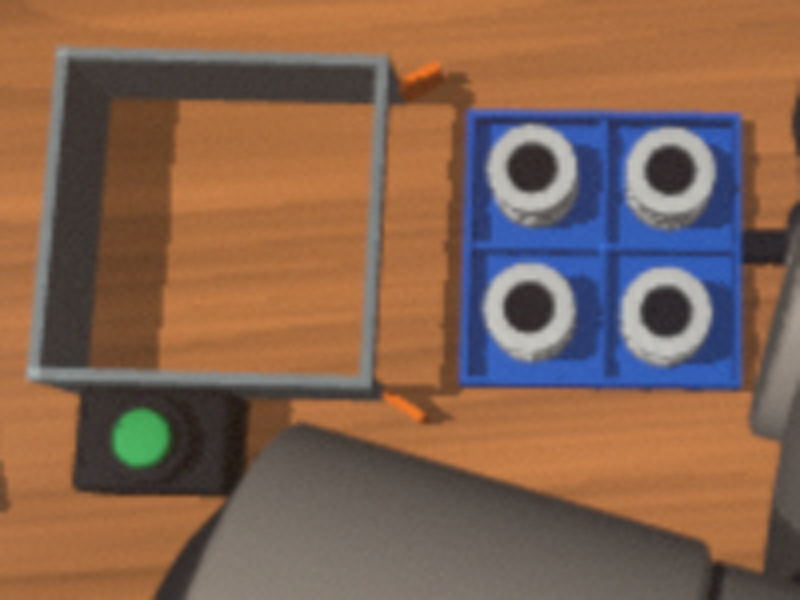

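```bash
python3 - <<'E'
from m import *
c=shot('top')
B=np.array([580,228.]);a=np.radians(84.9);ex=np.array([np.cos(a),np.sin(a)]);ey=np.array([-ex[1],ex[0]])
f=lambda x,y,z:np.append(B+ex*x+ey*y,z)
for n,p in dict(farwall_back=(81,-81,0),farwall_front=(-81,-81,0),guideR=(-108,-92.5,32),guideL=(-108,92.5,32),r1=(87,-87,88),r2=(-87,-87,88),r3=(-87,87,88),r4=(87,87,88)).items():
    q=proj(c,f(*p)); print(n,(q[1]-160)*4,(q[0]-205)*4)
E
```

```text
farwall_back 112.12298693732771 98.35977284932483
farwall_front 396.29717668742705 104.63070985769923
guideR 439.44919824485305 71.89436116734521
guideL 424.7258905343033 407.6471634810209
r1 57.80003801130795 46.750505867625634
r2 389.35311469551607 54.06531415065433
r3 372.73724666727344 387.04845986500595
r4 28.060575153102945 379.43277653098403
```

Request:
{"op": "play_rows", "data": {"rows": [[[0.05, 0, 0], [0, 0, -0.07]], [[0.05, 0.5, 0], [0, 0, 0]], [[0.05, 0.5, 0], [0, 0, 0]], [[0.05, 0.5, 0], [0, 0, 0]], [[0.05, 0.5, 0], [0, 0, 0]], [[0.04, 0.5, 0], [0, 0, 0]], [[0.04, 0.5, 0], [0, 0, 0]], [[0.04, 0.5, 0], [0, 0, 0]], [[0.04, 0.5, 0], [0, 0, 0]], [[0.04, 0.5, 0], [0, 0, 0]], [[0, 0, 0], [0, 0, 0]]]}}

```text
time: 33.72
tool_pos: [562.8, 16.5, 26.6]
tcp_rot: [3.14, -0.001, 1.47]
contact_force: [1.2, 6.1, 4.1]
grip_width: 15.9
finger_force: 30.0
```

```bash
python3 - <<'E'
from m import *
o=get_obs();print(np.array(o['contact_force']),np.array(o['moment'])); c=shot('top')
for f in filters(c,'top'): print('t',*f)
E
```

```text
[1.2 6.1 4.1] [ 0.7 -0.1 -0. ]
t 0.86 [277.7 229.1] [546.  207.4] [134. 133. 136.]
t 0.81 [277.9 262.4] [537.1 138.5] [98. 96. 97.]
t 0.78 [244.2 266. ] [612.8 127.6] [109. 106. 106.]
t 0.62 [306.8 413.1] [ 458.9 -191.2] [68. 38. 72.]
t 0.61 [247.3 233. ] [619.9 199.9] [132. 130. 129.]
```

Request:
{"op": "play_rows", "data": {"rows": [[[0.04, 0.45, 0], [0, 0, 0]], [[0.04, 0.45, 0], [0, 0, 0]], [[0.04, 0.45, 0], [0, 0, 0]], [[0.03, 0.4, 0], [0, 0, 0]], [[0.01, 0.15, 0], [0, 0, 0]], [[0, 0.07, 0], [0, 0, 0]], [[0, 0, 0], [0, 0, 0]]]}}

```text
time: 34.7
tool_pos: [567.6, 73.1, 26.6]
tcp_rot: [3.141, 0.001, 1.47]
contact_force: [0.2, -5.7, 6.2]
grip_width: 15.6
finger_force: 30.0
```

Request:
{"op": "play_rows", "data": {"rows": [[[0, 0.07, 0], [0, 0, 0]], [[0, 0.07, 0], [0, 0, 0]]]}}

```text
time: 34.95
tool_pos: [567.6, 76.8, 26.6]
tcp_rot: [3.141, 0.002, 1.47]
contact_force: [-0.1, -7.7, 6.1]
grip_width: 15.4
finger_force: 30.0
```

Request:
{"op": "play_rows", "data": {"rows": [[[0, 0.07, 0], [0, 0, 0]], [[0, 0, 0], [0, 0, 0]]]}}

```text
time: 35.2
tool_pos: [567.6, 79.1, 26.6]
tcp_rot: [3.141, 0.001, 1.47]
contact_force: [-0.4, -6.3, 5.7]
grip_width: 15.9
finger_force: 30.0
```

Request:
{"op": "play_rows", "data": {"rows": [[[0, 0.07, 0], [0, 0, 0]], [[0, 0.07, 0], [0, 0, 0]], [[0, 0, 0], [0, 0, 0]]]}}

```text
time: 35.58
tool_pos: [567.7, 83.3, 26.6]
tcp_rot: [3.141, 0.001, 1.47]
contact_force: [-0.0, -6.3, 6.4]
grip_width: 16.0
finger_force: 30.0
```

Request:
{"op": "play_rows", "data": {"rows": [[[0, 0.06, 0], [0, 0, 0]], [[0, 0, 0], [0, 0, 0]]]}}

```text
time: 35.83
tool_pos: [567.7, 84.1, 26.6]
tcp_rot: [3.14, 0.003, 1.47]
contact_force: [-0.1, -11.1, 6.4]
grip_width: 15.9
finger_force: 30.0
```

Request:
{"op": "play_rows", "data": {"rows": [[[0, 0.04, 0], [0, 0, 0]], [[0, 0, 0], [0, 0, 0]]]}}

```text
time: 36.08
tool_pos: [567.9, 84.2, 26.6]
tcp_rot: [3.14, 0.004, 1.47]
contact_force: [-0.1, -16.0, 5.6]
grip_width: 16.1
finger_force: 30.0
```

Request:
{"op": "play_rows", "data": {"rows": [[[0, 0, 0], [0, 0, 0]], [[0, 0, 0], [0, 0, 0]], [[0, 0, 0], [0, 0, 0]], [[0, 0, 0.5], [0, 0, 0]], [[0, 0, 1], [0, 0, 0]], [[0, 0, 1], [0, 0, 0]], [[0, 0, 1], [0, 0, 0]], [[0, 0, 1], [0, 0, 0]], [[0, 0, 1], [0, 0, 0]], [[0, -1, 1], [0, 0, 0]], [[0, -1, 1], [0, 0, 0]], [[0, 0, 0], [0, 0, 0]]], "hand": 0}}

```text
time: 37.58
tool_pos: [568.3, 26.6, 254.7]
tcp_rot: [3.135, 0.0, 1.468]
contact_force: [-0.3, 0.2, -0.9]
grip_width: 46.3
finger_force: 0.0
```

```bash
python3 - <<'E'
from m import *
c=shot('top'); save(c,'t4',(200,350,60,270),3.8)
for f in filters(c,'top'): print('t',*f)
for n,q in(('top',(240,360,50,165)),('side',(155,220,155,250))):
    c=shot(n); h=hsv(c); w=(h[...,1]<40)&(h[...,2]>150); k=np.zeros_like(w); k[q[0]:q[1],q[2]:q[3]]=1
    print('cover',rect(c,big(w&k),12)[0])
    r=((h[...,0]<8)|(h[...,0]>172))&(h[...,1]>180)&(h[...,2]>90)&k
    print('bar',rect(c,big(r),46)[0])
E
```

```text
t 0.94 [245.5 201.5] [624.4 267.8] [127. 125. 125.]
t 0.83 [242.3 236.2] [617.4 196.7] [131. 130. 129.]
t 0.73 [278.6 227.9] [542.9 209.7] [136. 136. 137.]
t 0.7 [306.3 413.7] [ 458.8 -192.3] [88. 48. 95.]
t 0.64 [280.1 194.6] [550.6 275.4] [131. 129. 129.]
cover ((512.4240112304688, 466.8480529785156), (176.99525451660156, 176.56861877441406), 11.216530799865723)
bar ((511.3719787597656, 466.77789306640625), (11.448122024536133, 64.34851837158203), 10.519183158874512)
cover ((511.71051025390625, 464.8616943359375), (179.805419921875, 179.07159423828125), 11.545737266540527)
bar ((506.30078125, 446.9974060058594), (22.817787170410156, 88.34050750732422), 8.401074409484863)
```

View pics/t4.png

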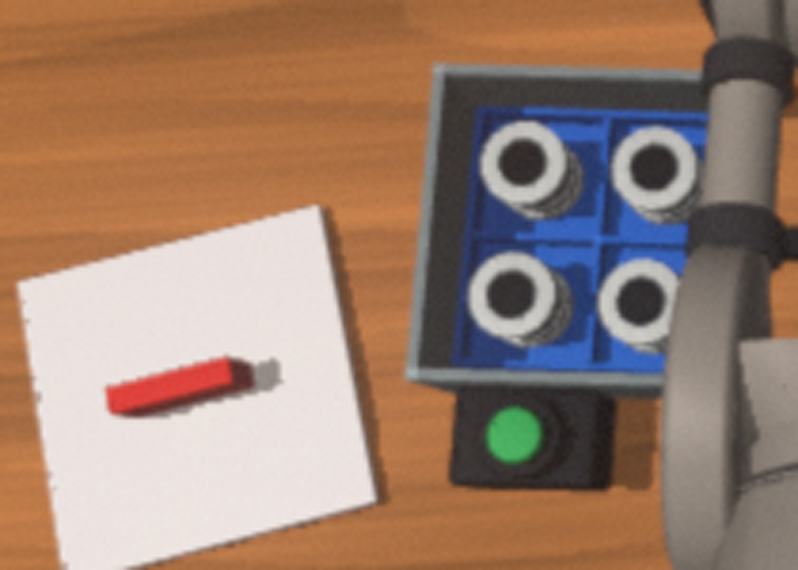

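Request:
{"op": "play_rows", "data": {"rows": [[[-0.15, 1, 0], [0, 0, 0.2]], [[-0.15, 1, 0], [0, 0, 0.2]], [[-0.15, 1, 0], [0, 0, 0.2]], [[-0.15, 1, 0], [0, 0, 0.2]], [[-0.15, 1, 0], [0, 0, 0.2]], [[-0.15, 1, 0], [0, 0, 0.2]], [[-0.15, 1, 0], [0, 0, 0.2]], [[-0.15, 1, 0], [0, 0, 0.2]], [[-0.15, 1, 0], [0, 0, 0.2]], [[-0.15, 1, 0], [0, 0, 0.2]], [[-0.15, 1, 0], [0, 0, 0.14]], [[-0.15, 1, 0], [0, 0, 0]]]}}

```text
time: 39.28
tool_pos: [511.9, 389.7, 249.8]
tcp_rot: [-3.139, 0.001, 1.771]
contact_force: [1.1, 0.9, -0.3]
grip_width: 45.6
finger_force: 0.0
```

```bash
python3 - <<'E'
from m import *
c=shot('wrist'); o=c['o'];print(np.array(o['tool_pos']),np.degrees(o['tcp_rot'])); h=hsv(c)
r=((h[...,0]<8)|(h[...,0]>172))&(h[...,1]>150)&(h[...,2]>60); print(r.sum()); print(rect(c,big(r),46)[0])
for r in pinpoint('cover','wrist'): print(r['p'],world(c,r['at'],0))
c=shot('top'); print([(round(r['p'],2),world(c,r['at'],0)) for r in pinpoint('cover','top')[:2]])
E
```

```text
[511.9 389.7 249.8] [-179.9    0.   101.5]
939
((512.9806518554688, 466.4183349609375), (12.548937797546387, 65.53441619873047), 10.992478370666504)
0.66 [512.5 466.    0. ]
[(0.67, array([510. , 468.2,   0. ])), (0.27, array([621.6, 261.4,   0. ]))]
```

Request:
{"op": "play_rows", "data": {"rows": [[[0.01, 0.85, 0], [0, 0, 0]], [[0, 0.85, 0], [0, 0, 0]], [[0, 0.85, -1], [0, 0, 0]], [[0, 0, -1], [0, 0, 0]], [[0, 0, -1], [0, 0, 0]], [[0, 0, -1], [0, 0, 0]], [[0, 0, -1], [0, 0, 0]], [[0, 0, 0], [0, 0, 0]]]}}

```text
time: 40.48
tool_pos: [512.3, 462.5, 98.2]
tcp_rot: [-3.136, 0.003, 1.768]
contact_force: [0.4, 0.1, -0.5]
grip_width: 46.2
finger_force: 0.0
```

Request:
{"op": "play_rows", "data": {"rows": [[[0, 0, -1], [0, 0, 0]], [[0, 0, -1], [0, 0, 0]], [[0, 0, -0.2], [0, 0, 0]], [[0, 0, 0], [0, 0, 0]]]}}

```text
time: 40.98
tool_pos: [514.2, 464.7, 36.5]
tcp_rot: [3.14, -0.001, 1.769]
contact_force: [-0.5, -0.3, 0.6]
grip_width: 45.9
finger_force: 0.0
```

Request:
{"op": "play_rows", "data": {"rows": [[[-0.04, 0.04, -0.14], [0, 0, 0]], [[0, 0, 0], [0, 0, 0]]]}}

```text
time: 41.22
tool_pos: [512.5, 466.1, 31.9]
tcp_rot: [3.141, -0.0, 1.77]
contact_force: [-0.1, -0.1, 0.1]
grip_width: 45.8
finger_force: 0.0
```

Request:
{"op": "play_rows", "data": {"rows": [[[0, 0, 0], [0, 0, 0]], [[0, 0, 0], [0, 0, 0]], [[0, 0, 0], [0, 0, 0]], [[0, 0, 0], [0, 0, 0]], [[0, 0, 0], [0, 0, 0]]], "hand": -1}}

```text
time: 41.85
tool_pos: [512.3, 465.7, 31.1]
tcp_rot: [3.142, 0.0, 1.769]
contact_force: [0.1, -0.3, -0.3]
grip_width: 15.6
finger_force: 30.0
```

Request:
{"op": "play_rows", "data": {"rows": [[[0, 0, 0.3], [0, 0, 0]], [[0, 0, 0.7], [0, 0, 0]], [[0, 0, 1], [0, 0, 0]], [[0, 0, 1], [0, 0, 0]], [[0, 0, 1], [0, 0, 0]], [[0, 0, 1], [0, 0, 0]], [[0, 0, 0], [0, 0, 0]]]}}

```text
time: 42.72
tool_pos: [513.4, 466.5, 184.1]
tcp_rot: [3.136, -0.002, 1.769]
contact_force: [-0.1, -0.3, -2.8]
grip_width: 15.6
finger_force: 30.0
```

```bash
python3 - <<'E'
from m import *
o=get_obs(); print(np.array(o['tool_pos']),np.degrees(o['tcp_rot']),o['grip_width'])
n,q=('top',(200,400,0,225)); zc=o['tool_pos'][2]-32+12
c=shot(n); h=hsv(c); w=(h[...,1]<40)&(h[...,2]>150); k=np.zeros_like(w); k[q[0]:q[1],q[2]:q[3]]=1
print('cover',rect(c,big(w&k),zc)[0]); save(c,'t5',q,3)
E
```

```text
[513.4 466.5 184.1] [179.7  -0.1 101.4] 15.558403847783707
cover ((575.1370849609375, 440.6937255859375), (68.23577117919922, 98.2625961303711), 10.93869686126709)
```

View pics/t5.png

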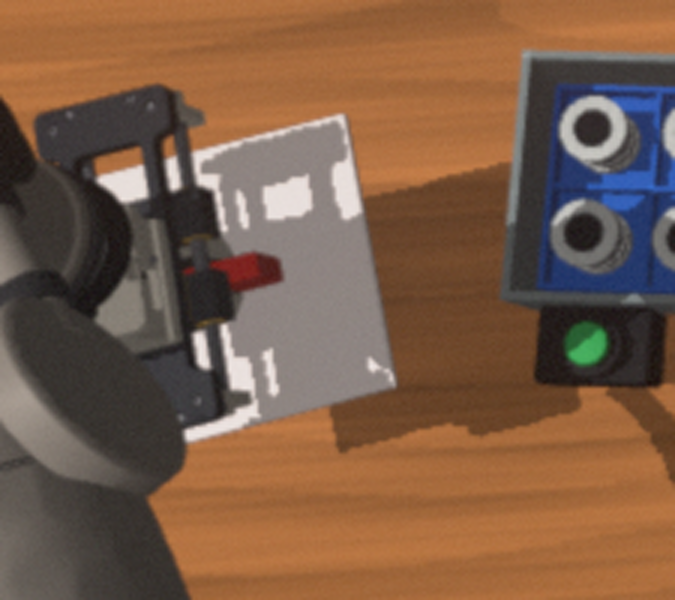

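```bash
python3 - <<'E'
from m import *
c=shot('side'); k=4; box=(165,275,205,325)
B=np.array([580,228.]);a=np.radians(84.9);ex=np.array([np.cos(a),np.sin(a)]);ey=np.array([-ex[1],ex[0]])
f=lambda x,y,z:np.append(B+ex*x+ey*y,z)
save(c,'s5',box,5)
for p in [(87,-87,88),(-87,-87,88),(-87,87,88),(87,87,88)]:
    q=proj(c,f(*p)); print((q[1]-box[2])*5,(q[0]-box[0])*5)
    print(' 5mm +x ->',(proj(c,f(*p)+[5,0,0])-q)[::-1]*5,' 5mm +y',(proj(c,f(*p)+[0,5,0])-q)[::-1]*5)
E
```

```text
362.8054159298378 39.017232738597016
 5mm +x -> [ 7.4 -3.5]  5mm +y [-4.9 -4.5]
520.9263305722692 218.44259237037676
 5mm +x -> [ 7.7 -4. ]  5mm +y [-5.6 -5.2]
224.9548165026775 345.9747305055322
 5mm +x -> [ 8.4 -4.3]  5mm +y [-5.2 -5.7]
81.12975432898395 150.13519970971743
 5mm +x -> [ 8.  -3.8]  5mm +y [-4.6 -4.9]
```

View pics/s5.png

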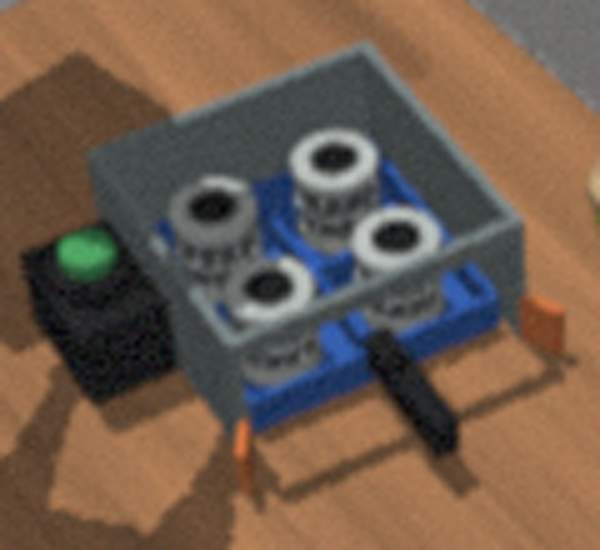

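Request:
{"op": "play_rows", "data": {"rows": [[[0.25, -0.8, 0], [0, 0, -0.2]], [[0.25, -0.8, 0], [0, 0, -0.2]], [[0.25, -0.8, 0], [0, 0, -0.2]], [[0.25, -0.8, 0], [0, 0, -0.2]], [[0.25, -0.8, 0], [0, 0, -0.2]], [[0.25, -0.8, 0], [0, 0, -0.2]], [[0.2, -0.8, 0], [0, 0, -0.2]], [[0.2, -0.8, 0], [0, 0, -0.2]], [[0.2, -0.8, 0], [0, 0, -0.2]], [[0.1, -0.7, 0], [0, 0, -0.2]], [[0, 0, 0], [0, 0, -0.05]], [[0, 0, 0], [0, 0, 0]]]}}

```text
time: 44.32
tool_pos: [578.2, 228.9, 181.0]
tcp_rot: [-3.141, -0.0, 1.483]
contact_force: [0.1, 0.1, -2.6]
grip_width: 15.8
finger_force: 30.0
```

Request:
{"op": "play_rows", "data": {"rows": [[[0, 0, 0], [0, 0, 0]], [[0, 0, 0], [0, 0, 0]]]}}

```text
time: 44.58
tool_pos: [578.1, 229.4, 181.0]
tcp_rot: [-3.142, -0.0, 1.484]
contact_force: [-0.4, 0.4, -2.3]
grip_width: 16.0
finger_force: 30.0
```

Request:
{"op": "play_rows", "data": {"rows": [[[0.08, -0.07, -0.6], [0, 0, 0]], [[0, 0, -0.6], [0, 0, 0]], [[0, 0, -0.5], [0, 0, 0]], [[0, 0, 0], [0, 0, 0]], [[0, 0, 0], [0, 0, 0]]]}}

```text
time: 45.2
tool_pos: [581.1, 226.8, 130.6]
tcp_rot: [3.141, -0.0, 1.483]
contact_force: [-0.3, -0.5, -2.9]
grip_width: 15.9
finger_force: 30.0
```

```bash
python3 - <<'E'
from m import *
o=get_obs(); print(np.array(o['tool_pos'])); c=shot('top'); save(c,'t6',(190,340,140,290),4)
B=np.array([580.5,227.3]);a=np.radians(84.9);ex=np.array([np.cos(a),np.sin(a)]);ey=np.array([-ex[1],ex[0]])
zt=o['tool_pos'][2]-31.3+12
for s in [(1,-1),(-1,-1),(-1,1),(1,1)]:
    q=proj(c,np.append(o['tool_pos'][:2]+89*(ex*s[0]+ey*s[1]),zt)); r=proj(c,np.append(B+87*(ex*s[0]+ey*s[1]),88))
    print(((q-[190,140])*4)[::-1],((r-[190,140])*4)[::-1])
E
```

```text
[581.1 226.8 130.6]
[123.3  88.5] [139.1 105.7]
[470.3  96.2] [470.6 113.1]
[452.9 444.6] [454.1 446. ]
[ 91.5 436.6] [109.5 438.3]
```

View pics/t6.png

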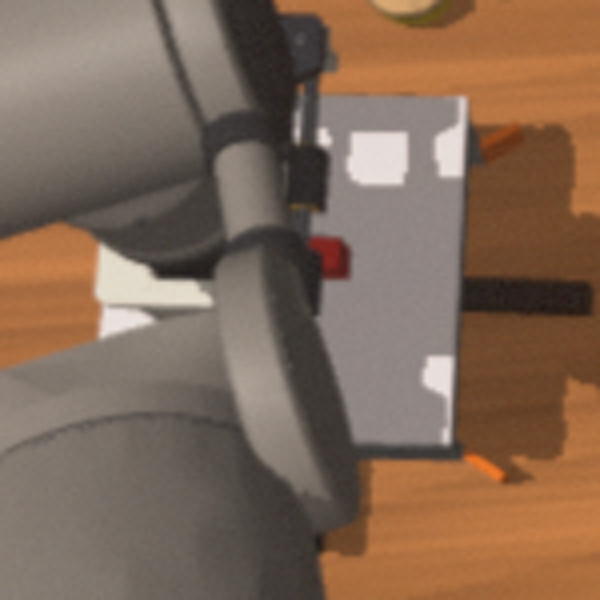

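The cover hovers squarely over the box; its seen right-hand corners, (467,97) and (450,445), match the prediction within about 3 crop px. I'll lower it now.

Request:
{"op": "play_rows", "data": {"rows": [[[0, 0, -0.2], [0, 0, 0]], [[0, 0, -0.15], [0, 0, 0]], [[0, 0, -0.1], [0, 0, 0]], [[0, 0, 0], [0, 0, 0]]]}}

```text
time: 45.75
tool_pos: [580.6, 226.6, 116.2]
tcp_rot: [-3.141, 0.0, 1.483]
contact_force: [0.6, 0.5, -2.3]
grip_width: 15.9
finger_force: 30.0
```

Request:
{"op": "play_rows", "data": {"rows": [[[0, 0, -0.07], [0, 0, 0]], [[0, 0, -0.05], [0, 0, 0]], [[0, 0, 0], [0, 0, 0]]]}}

```text
time: 46.12
tool_pos: [580.8, 226.6, 113.1]
tcp_rot: [3.141, -0.0, 1.483]
contact_force: [1.0, -1.3, -0.7]
grip_width: 15.6
finger_force: 30.0
```

Request:
{"op": "play_rows", "data": {"rows": [[[0, 0, -0.05], [0, 0, 0]], [[0, 0, 0], [0, 0, 0]]]}}

```text
time: 46.38
tool_pos: [580.8, 226.6, 113.0]
tcp_rot: [3.141, -0.0, 1.483]
contact_force: [-3.1, -1.3, 7.9]
grip_width: 15.8
finger_force: 30.0
```

Request:
{"op": "play_rows", "data": {"rows": [[[0, 0, 0], [0, 0, 0]], [[0, 0, 0], [0, 0, 0]], [[0, 0, 0], [0, 0, 0]], [[0, 0, 0.5], [0, 0, 0]], [[0, 0, 1], [0, 0, 0]], [[0, 0, 1], [0, 0, 0]], [[0, 0, 1], [0, 0, 0]], [[0, 0, 0], [0, 0, 0]]], "hand": 0}}

```text
time: 47.38
tool_pos: [582.2, 227.0, 220.2]
tcp_rot: [3.135, -0.002, 1.483]
contact_force: [0.2, 0.3, -0.2]
grip_width: 45.8
finger_force: 0.0
```

```bash
python3 - <<'E'
from m import *
o=get_obs(); print(np.array(o['tool_pos']))
c=shot('wrist'); h=hsv(c); r=((h[...,0]<8)|(h[...,0]>172))&(h[...,1]>150)&(h[...,2]>60)
print('bar',rect(c,big(r),128)[0]); b=(h[...,0]>45)&(h[...,0]<80)&(h[...,1]>120); print(b.sum())
if b.sum()>30: ys,xs=np.nonzero(big(b)); print('btn w',world(c,(ys.mean(),xs.mean()),60))
for n in('top','side'):
    c=shot(n); h=hsv(c); b=(h[...,0]>45)&(h[...,0]<80)&(h[...,1]>120); print(n,b.sum())
    if b.sum()>20: ys,xs=np.nonzero(big(b)); print(world(c,(ys.mean(),xs.mean()),60),world(c,(ys.mean(),xs.mean()),66))
save(c,'s7',(165,275,205,325),5)
E
```

```text
[582.2 227.  220.2]
bar ((582.2630004882812, 226.87696838378906), (67.03511810302734, 13.236543655395508), 84.34873962402344)
853
btn w [463.1 266.2  60. ]
top 0
side 89
[474.9 280.   60. ] [472.5 274.   66. ]
```

View pics/s7.png

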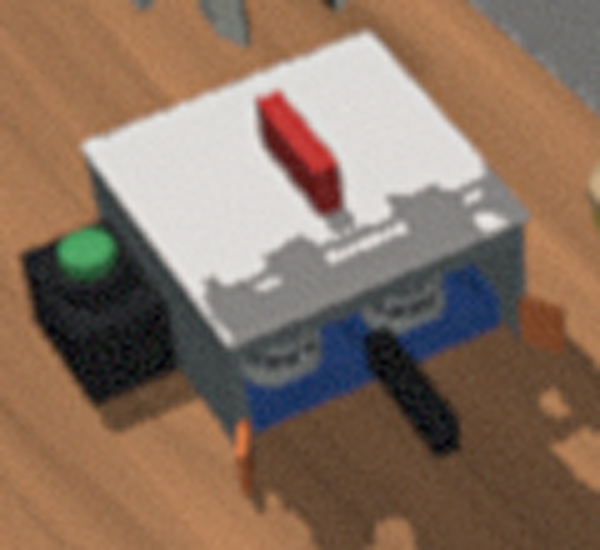

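The cover sits flush all round, with the tray home beneath it. Button next: closed fingers, tool turned 90° to clear the cover.

Request:
{"op": "play_rows", "data": {"rows": [[[-0.3, 0.13, 0], [0, 0, 0.94]], [[-0.3, 0.13, 0], [0, 0, 0.94]], [[-0.3, 0.13, 0], [0, 0, 0.94]], [[-0.3, 0.13, 0], [0, 0, 0.94]], [[-0.3, 0.13, 0], [0, 0, 0.94]], [[-0.3, 0.13, 0], [0, 0, 0.94]], [[-0.3, 0.13, 0], [0, 0, 0.94]], [[-0.3, 0.13, 0], [0, 0, 0.94]], [[-0.3, 0.13, 0], [0, 0, 0.94]], [[-0.3, 0.13, 0], [0, 0, 0.94]], [[-0.3, 0.13, 0], [0, 0, 0.94]], [[-0.3, 0.13, 0], [0, 0, 0.94]]], "hand": -1}}

```text
time: 49.02
tool_pos: [471.8, 273.3, 215.1]
tcp_rot: [-3.14, -0.002, 3.062]
contact_force: [1.1, -0.8, 0.1]
grip_width: 0.3
finger_force: 0.0
```

Request:
{"op": "play_rows", "data": {"rows": [[[0, 0, -0.5], [0, 0, 0]], [[0, 0, 0], [0, 0, 0]]]}}

```text
time: 49.28
tool_pos: [471.9, 272.9, 199.1]
tcp_rot: [-3.14, -0.004, 3.056]
contact_force: [-0.0, 0.2, 0.3]
grip_width: 0.6
finger_force: 0.0
```

```bash
python3 - <<'E'
from m import *
o=get_obs(); print(np.array(o['tool_pos']),np.degrees(o['tcp_rot']),o['grip_width'])
c=shot('wrist'); h=hsv(c); b=(h[...,0]>45)&(h[...,0]<80)&(h[...,1]>120); print(b.sum())
if b.sum()>30:
    ys,xs=np.nonzero(big(b)); print([world(c,(ys.mean(),xs.mean()),z) for z in(60,64,68)], rect(c,big(b),65)[0])
for r in pinpoint('start_top','wrist')[:1]: print(r['p'],world(c,r['at'],65))
E
```

```text
[471.9 272.9 199.1] [-179.9   -0.2  175.1] 0.6442349409526479
837
[array([475.3, 266.5,  60. ]), array([474.2, 266.7,  64. ]), array([473. , 266.9,  68. ])] ((473.6848449707031, 266.7767639160156), (27.34244155883789, 26.716215133666992), 85.06150817871094)
```

Request:
{"op": "play_rows", "data": {"rows": [[[0.01, -0.11, -0.8], [0, 0, 0]], [[0, 0, -1], [0, 0, 0]], [[0, 0, -1], [0, 0, 0]], [[0, 0, -0.5], [0, 0, 0]], [[0, 0, 0], [0, 0, 0]]]}}

```text
time: 50.0
tool_pos: [472.9, 269.9, 101.8]
tcp_rot: [-3.141, -0.001, 3.057]
contact_force: [-0.1, -0.1, 1.1]
grip_width: 0.1
finger_force: 0.0
```

Request:
{"op": "play_rows", "data": {"rows": [[[0, 0, -0.1], [0, 0, 0]], [[0, 0, -0.1], [0, 0, 0]], [[0, 0, -0.1], [0, 0, 0]], [[0, 0, 0], [0, 0, 0]]]}}

```text
time: 50.5
tool_pos: [473.0, 270.1, 93.4]
tcp_rot: [3.142, -0.0, 3.058]
contact_force: [0.5, -0.2, 1.3]
grip_width: 0.2
finger_force: 0.0
```

Request:
{"op": "play_rows", "data": {"rows": [[[0, 0, -0.1], [0, 0, 0]], [[0, 0, 0], [0, 0, 0]]]}}

```text
time: 50.75
tool_pos: [473.2, 270.2, 90.5]
tcp_rot: [3.141, 0.0, 3.058]
contact_force: [-0.2, 0.4, 1.9]
grip_width: 0.7
finger_force: 0.9
```

Request:
{"op": "play_rows", "data": {"rows": [[[0, 0, -0.1], [0, 0, 0]], [[0, 0, -0.1], [0, 0, 0]], [[0, 0, 0], [0, 0, 0]]]}}

```text
time: 51.12
tool_pos: [473.3, 270.3, 85.2]
tcp_rot: [3.141, 0.001, 3.058]
contact_force: [-2.4, -0.2, 9.1]
grip_width: 0.5
finger_force: 4.4
```

Request:
{"op": "play_rows", "data": {"rows": [[[0, 0, -0.1], [0, 0, 0]], [[0, 0, 0], [0, 0, 0]]]}}

```text
time: 51.38
tool_pos: [473.5, 270.3, 84.7]
tcp_rot: [3.14, 0.002, 3.058]
contact_force: [-8.5, -3.0, 30.1]
grip_width: 0.3
finger_force: 14.8
```

Request:
{"op": "play_rows", "data": {"rows": [[[0, 0, -0.07], [0, 0, 0]], [[0, 0, 0], [0, 0, 0]]]}}

```text
time: 51.62
tool_pos: [473.6, 270.4, 84.4]
tcp_rot: [3.14, 0.004, 3.059]
contact_force: [-12.0, -5.7, 44.8]
grip_width: 0.7
finger_force: 22.1
```

Request:
{"op": "play_rows", "data": {"rows": [[[0, 0, 0.3], [0, 0, 0]], [[0, 0, 0.5], [0, 0, 0]], [[0, 0, 1], [0, 0, 0]], [[0, 0, 1], [0, 0, 0]], [[0, 0, 1], [0, 0, 0]], [[0, 0, 1], [0, 0, 0]], [[-0.5, -0.5, 0.5], [0, 0, 0]], [[-0.5, -1, 0], [0, 0, 0]], [[0, -1, 0], [0, 0, 0]], [[0, -1, 0], [0, 0, 0]], [[0, -1, 0], [0, 0, 0]], [[0, -1, 0], [0, 0, 0]]]}}

```text
time: 53.12
tool_pos: [442.8, 104.2, 238.3]
tcp_rot: [-3.142, -0.001, 3.058]
contact_force: [0.1, -0.3, -0.8]
grip_width: 0.4
finger_force: 0.0
```

```bash
python3 - <<'E'
from m import *
c=shot('top'); save(c,'t8')
h=hsv(c); b=(h[...,0]>45)&(h[...,0]<80)&(h[...,1]>120); print(b.sum())
w=(h[...,1]<40)&(h[...,2]>110); k=np.zeros_like(w); k[195:320,150:285]=1
print('cover',rect(c,big(w&k),94)[0])
E
```

```text
0
cover ((562.378662109375, 229.6128387451172), (176.58009338378906, 214.7146453857422), 84.89044189453125)
```

View pics/t8.png

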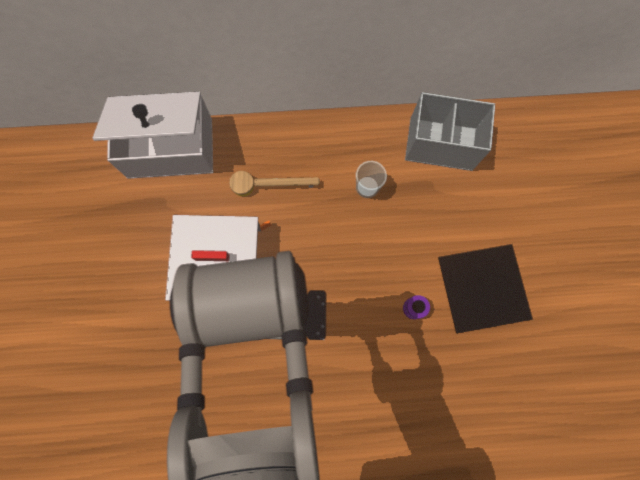

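The mat is empty, the cover sits square on the box (bar at 255,210), and the tumbler, brush and purple filter are where they were. Handing in.

```bash
python3 -c "
from plant import bot; print(bot.close_job())"
```

```text
the job is handed in; nothing more can be done
None
```

The job is handed in, with no verdict returned: all four filters stand one to a bay, the tray is fully home, the cover looks seated flush in the side view, and the button was pressed until it bottomed and let go. I did not see it spring back, as the arm hid it.

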